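# Gather the spindle discs in the corner of the tote

### The job

First slide the tote's flat cover fully shut over its wedge compartment while the tote stands on the bench. Then lift the tote by its handle and tilt it so that the three loose steel discs slide together into the corner with the pouring lip, spilling nothing and leaving the other things on the bench alone. Finish while still holding the tote in the gripper, tilted, still and clear of the bench, with the discs gathered in that corner.

Things in the scene. Friction and masses are not known exactly. Their poses are not given: they have to be found in the camera images.
- tote: loose plywood tote with a metal floor, about 0.42 kg, 152 (x) x 232 (y) x 50 mm high, walls and floor 6 mm; origin at the centre of its underside, z up. A 12 mm wall at y = 0 parts it: open compartment with the discs at -y, wedge compartment with the sliding cover at +y. A flat steel pouring lip lies on the rim and sticks 20 mm out at the -x, -y corner. The handle stands on the middle wall
- tote_handle (a point): point on the handle, 85 mm above the tote's underside; axes as the tote's. The handle is a dark wooden plank 84 mm wide (x), 18 mm thick (y), from 50 to 106 mm above the underside: this point is mid width and mid thickness. Grip it here across the 18 mm, firmly (about 50 N or more), as the tote's weight hangs some 55 mm below
- cover (a joint): slide of the cover along the tote's y, in m: 0 = fully shut, at its stop; grows to 0.085 as it is drawn out towards the tote's +y. About 1.2 N of friction; stays where left. The cover is a 50 g plywood plate 138 (x) x 108 (y) x 5 mm, its top 56 mm above the tote's underside. Pushing on past the stop shifts the tote (from about 3 N)
- cover_rib (a point): centre of the top edge of the finger rib on the cover: dark wood, 60 mm long (x), 10 mm thick (y), rising 26 mm above the plate, its top 82 mm above the tote's underside; axes as the tote's. At y = 0.099 + the cover's joint value in the tote's frame
- lip_corner (a point): inner corner of the open compartment at the pouring lip, at floor level: where the two walls and the floor meet, at x = -0.070, y = -0.110, z = 0.006 in the tote's frame
- disc0: one of three equal loose discs of dark oiled steel, 24 mm across, 10 mm high, 34 g, lying in the open compartment; origin at the centre of its underside. Slides easily on the tote's floor and walls (friction about 0.1): a tilt of 0.5 rad towards the corner, along the diagonal, brings it there in a second or two
- disc1: one of three equal loose discs of dark oiled steel, 24 mm across, 10 mm high, 34 g, lying in the open compartment; origin at the centre of its underside. Slides easily on the tote's floor and walls (friction about 0.1): a tilt of 0.5 rad towards the corner, along the diagonal, brings it there in a second or two
- disc2: one of three equal loose discs of dark oiled steel, 24 mm across, 10 mm high, 34 g, lying in the open compartment; origin at the centre of its underside. Slides easily on the tote's floor and walls (friction about 0.1): a tilt of 0.5 rad towards the corner, along the diagonal, brings it there in a second or two
- wedge0: loose wooden wedge block 22 x 60 x 15 mm, 15 g, lying in the compartment under the cover; origin at the centre of its underside. To stay inside
- wedge1: loose wooden wedge block 22 x 60 x 15 mm, 15 g, lying in the compartment under the cover; origin at the centre of its underside. To stay inside
- spanner: bystander: steel spanner 170 mm long, lying on the bench; origin on its underside
- brush: bystander: brush 180 mm long, lying on the bench; origin on its underside
- jar: bystander: amber glass jar, 64 mm across, 85 mm high; origin at the centre of its underside
- chock: bystander: wooden block 70 x 50 x 45 mm; origin at the centre of its underside
- hammer: bystander: hammer 260 mm long, lying on the bench; origin on its underside
- dish: bystander: empty steel dish 110 mm across, 35 mm high; origin at the centre of its underside

How it is judged (in metres and radians):
On the way, in this order (a step that is already met when the one before it is completed fails the run):
1. the cover is slid fully shut while the tote stands flat on the bench (value of joint cover below 0.006 m and angle between tote's own z axis and vertical below 0.08 rad and height (world z) of tote below 0.012 m), for 0.2 s.
2. the tote, lifted clear of the bench in the gripper, is tilted and the discs are gathered in the lip corner (value of joint cover below 0.006 m and angle between tote's own z axis and vertical above 0.2 rad and height (world z) of lip_corner above 0.03 m and contact force between tote and the fingers above 2 N and distance between each of disc0, disc1, disc2 and lip_corner below 0.068 m), for 0.2 s.
At the end, for the whole second after the job is handed in: Cover shut within 6 mm, wedges under it. Tote held still in the fingers, tilted 0.2 to 0.9 rad, its lip corner over 30 mm above the bench, touching no other things. Each disc at rest in the tote, its origin within 68 mm of the lip corner (all of step 2 and angle between tote's own z axis and vertical below 0.9 rad and contact force between tote and spanner below 0.3 N and contact force between tote and brush below 0.3 N and contact force between tote and jar below 0.3 N and contact force between tote and chock below 0.3 N and contact force between tote and hammer below 0.3 N and contact force between tote and dish below 0.3 N and z of disc0 in the frame of tote between -0.01 and 0.045 m and z of disc1 in the frame of tote between -0.01 and 0.045 m and z of disc2 in the frame of tote between -0.01 and 0.045 m and y of wedge0 in the frame of tote between 0.006 and 0.112 m and z of wedge0 in the frame of tote between -0.01 and 0.052 m and y of wedge1 in the frame of tote between 0.006 and 0.112 m and z of wedge1 in the frame of tote between -0.01 and 0.052 m and linear speed of tote below 0.03 m/s and angular speed of tote below 0.15 rad/s and linear speed of each of disc0, disc1, disc2 below 0.04 m/s); the arm keeps its last pose, push and grip.
It fails at once if the tote is lifted or tipped with its cover still open (value of joint cover above 0.015 m and (height (world z) of tote above 0.02 m or angle between tote's own z axis and vertical above 0.2 rad)).
It fails at once if a disc or wedge is spilled from the tote ((z of disc0 in the frame of tote above 0.07 m or z of disc0 in the frame of tote below -0.02 m) or (z of disc1 in the frame of tote above 0.07 m or z of disc1 in the frame of tote below -0.02 m) or (z of disc2 in the frame of tote above 0.07 m or z of disc2 in the frame of tote below -0.02 m) or (z of wedge0 in the frame of tote above 0.07 m or z of wedge0 in the frame of tote below -0.02 m) or (z of wedge1 in the frame of tote above 0.07 m or z of wedge1 in the frame of tote below -0.02 m)).
It fails at once if a bystander is knocked away (distance of any of spanner, brush, jar, chock, hammer, dish from where it was at the start of the episode above 0.03 m).
It also fails if it takes over 51 s, if anything falls off the work surface, if the arm or the gripper's body presses on something with over 40 N, if the wrist force passes 120 N, or if a joint passes its speed limit or range.

### The arm

A 6-joint arm with a two-finger parallel gripper is mounted at the origin on the work surface. World frame = base frame: x ahead of the robot, y to its left, z up, the work surface at z = 0. Lengths are in m, angles in degrees, forces in N, time in s.
With the tool pointing down it reaches from about 0.425 to 1.125 m from the base axis. Payload 14.9 kg.
Tool frame: the origin (TCP) lies at the very end of the fingers, on their centre line; the grasp point (between the pads) lies 19 mm behind it (tcp_to_grasp is the distance from the TCP to the grasp point, in m); z points along the fingers, y is the line along which they close (so a half turn about z gives the same grasp; the last joint's range is limited). The gripper opens to 91 mm and grips with 3 to 60 N. Pads are 32 mm wide; open, the fingers measure 118 mm over their backs; the gripper's body (76 mm by 178 mm) begins 60 mm behind the grasp point.
Start: joints at [71.201, 21.709, 99.362, -0, 58.929, -1.908], TCP at [0.203, 0.67, 0.192] pointing down, gripper open.
Joint ranges: [-158.91, 158.91], [-42.39, 125.64], [0.06, 152.35], [-60.88, 240.88], [17.5, 164.5], [-176.32, 176.32]. Speed limits (degrees/s): [108.29, 108.29, 136.94, 180, 180, 180].

### API

Orientations are given as a 3x3 rotation matrix whose columns are the frame's x, y, z axes.
In Python, from workcell import get_state, snapshot, hand_in, tcp_to_grasp gives the robot as it stands.
- The arm moves only by the tool arm_command, never from a script. Its argument "plan" is a list of rows, each a list of 3 entries, a list of its own where there are three numbers: the shift along the tool's x, y, z scaled (see below), then the turn, a rotation vector about the tool's x, y, z scaled (see below), then the closure, from 0 (fully open) to 1 (shut). In form: [[[x, y, z], [rx, ry, rz], grip], ...]. A call has 1 to 8 rows; each row is the pose to reach, as a shift and turn from the pose commanded when the call began, along the tool's axes at that moment; what a row does not reach only later rows make up. The controller multiplies each number of a shift by 200 mm and each number of a turn by 30 degrees. A row lasts 1/8 s, in which the tool goes at most 62.5 mm and 10.7 degrees, less where a joint would pass 70% of its speed; a pose out of reach is approached as far as the arm can. A call with a number of a shift or a turn outside -1 to 1 is refused whole. A call with a gripper value outside its range is refused whole. The fingers move at their own pace and stop on an object; "grip_force" is the grip in N (left out, the last holds). Time passes only in rows, so rows that repeat a pose let the fingers close. It gives the time, the measured TCP pose, the force, the opening and the grip force at its end, in the units of the state.
- get_state(): the state, without advancing time (a new reading comes with each control period).
- snapshot(name): name is "side" or "top" or "wrist"; returns a dict with "frame" (480x640x3 uint8, red, green, blue), "depth" (480x640 float32, m along the optical axis (not along the pixel's ray), 0 where there is no reading), "fx", "fy", "cx", "cy" (pixels), "xyz" and "orientation" of the camera in the world. Camera axes: x right, y down, z forward; pixel columns grow to the right and rows downward; lengths in m; the calibration is good to about 2 mm. A picture is of the moment at which its call begins.
- hand_in(): hands the job in; it is judged then, once.
The state is a dict: "time_s": time; "joint_positions": joint angles; "joint_vel": joint speeds; "joint_torque": joint torques, N m; "position": TCP position; "eef_rot": TCP orientation; "ft_force": force on the tool from outside, world axes, zero at the start; "ft_torque": the same for the moment, N m; "finger_gap": finger opening in m; "grasp_force": force on a finger pad.
Only numpy, scipy, OpenCV 4.12 (cv2) and the standard library are available. Lean on these libraries where they do the work, as an engineer would, in place of code of your own. Each camera call takes 0.05 s, during which the arm holds its last target. There are 200 camera calls.

## Working session

There is one attempt and no reset: what is moved stays moved. The work goes in short steps, Python scripts to look and compute and a tool call to move; the robot and the scene stay as the last step left them, time stands still between calls to the robot, and variables do not carry over. Pictures are saved under pics/ and viewed, at most 10 in all, crops included, and the job is handed in when it is done.

Besides the shell and the picture viewer there is one more tool, called after "Request:" as name([rows], argument=value, ...), one row to a line, values as JSON. arm_command: Moves the arm, as the interface text tells. Shifts and turns lie within -1 to 1; 1 stands for 200 mm of shift or 30 degrees of turn. Its arguments: {"type":"object","properties":{"plan":{"type":"array","items":{"type":"array"}},"grip_force":{"type":"number"}},"required":["plan"]}

```bash
mkdir -p pics; cat > h.py <<'E'
import numpy as np, cv2
from workcell import *
def pts(s):
    d=s["depth"]; v,u=np.mgrid[0:480,0:640]
    c=np.stack([(u-s["cx"])/s["fx"]*d,(v-s["cy"])/s["fy"]*d,d],-1)
    return c@np.array(s["orientation"]).T+np.array(s["xyz"])
def save(s,n): cv2.imwrite(f"pics/{n}.png",s["frame"][:,:,::-1])
E
python3 - <<'E'
from h import *
for n in("top","side"):
    s=snapshot(n); save(s,n+"0"); np.savez(f"/tmp/{n}0.npz",P=pts(s),f=s["frame"]); print(n,s["xyz"],np.round(s["orientation"],2).tolist(),s["fx"])
st=get_state(); print(st["time_s"],st["position"],np.round(st["eef_rot"],3).tolist(),st["finger_gap"],tcp_to_grasp)
E
```

```text
top [ 0.3966483  -0.02809673  1.143162  ] [[-0.01, -0.99, 0.16], [-1.0, 0.01, -0.0], [-0.0, -0.16, -0.99]] 509.81445525854076
side [0.52247941 0.9749907  0.96443451] [[-1.0, -0.05, 0.03], [-0.05, 0.67, -0.74], [0.02, -0.74, -0.67]] 554.7966440446289
0.1 [0.20328032 0.66945062 0.19135925] [[-0.957, 0.291, -0.0], [0.291, 0.957, -0.001], [0.0, -0.001, -1.0]] 0.09137471250462148 0.0188
```

View pics/top0.png

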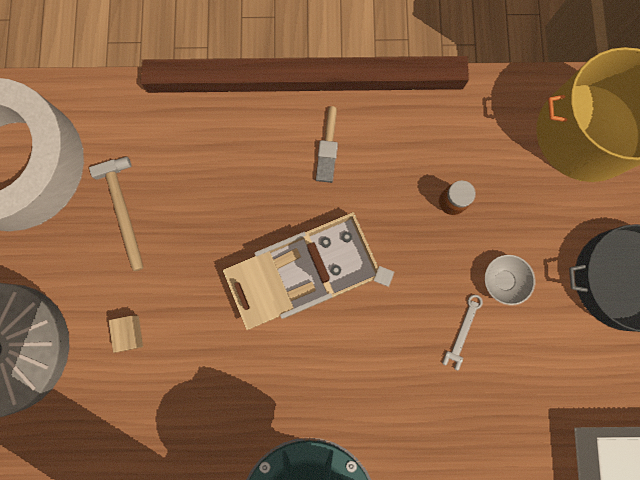

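View pics/side0.png

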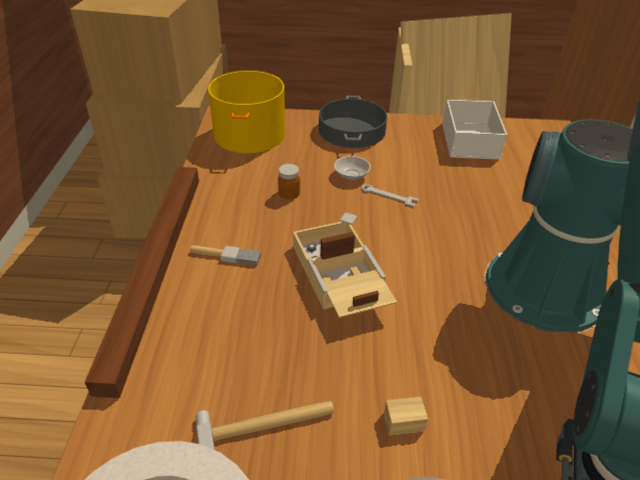

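The top view shows the tote with its handle at about (318,262), the rib at (239,295) and the lip at (384,276). The cover is drawn out towards image left. The side view agrees. Next I measure the handle and the rib by dark colour and height.

```bash
python3 - <<'E'
from h import *
for n,win in(("top",(200,200,400,345)),("side",(280,210,400,320))):
    z=np.load(f"/tmp/{n}0.npz"); P,f=z["P"],z["f"].astype(int)
    m=np.zeros(f.shape[:2],bool); m[win[1]:win[3],win[0]:win[2]]=1
    dark=m&(f.max(-1)<125)&(f[...,0]>f[...,2]+15)
    for nm,lo,hi in(("handletop",.099,.115),("ribtop",.075,.089)):
        k=(dark&(P[...,2]>lo)&(P[...,2]<hi)).astype(np.uint8)
        c,l,st,ce=cv2.connectedComponentsWithStats(k)
        for i in range(1,c):
            if st[i,4]<25: continue
            q=P[l==i]; r=cv2.minAreaRect((q[:,:2]*1000).astype(np.float32))
            print(n,nm,st[i,4],ce[i].round(),q.mean(0).round(4),np.round(r[0],1),np.round(r[1],1),round(r[2],1))
    if n=="top":
        k=m&(P[...,2]>.046)&(P[...,2]<.062)
        q=P[k];print("rim/cover pts",len(q)); r=cv2.minAreaRect((q[:,:2]*1000).astype(np.float32));print(r)
        k=m&(P[...,2]>.052)&(P[...,2]<.06)&(f[...,0]>150)&(f[...,2]<150); 
E
```

```text
top handletop 346 [318. 262.] [ 0.5109 -0.0259  0.1059] [511.5 -25.8] [83.2 17.3] 22.5
top ribtop 146 [241. 295.] [0.4449 0.1341 0.0819] [445.  134.6] [59.8 10.9] 22.8
rim/cover pts 4325
((490.30157470703125, -7.2872467041015625), (178.9523162841797, 335.2204895019531), 22.37464141845703)
side handletop 232 [337. 238.] [ 0.5108 -0.022   0.1051] [511.1 -24.7] [81.7 24.3] 24.0
side ribtop 139 [337. 247.] [ 0.5107 -0.0163  0.0823] [507.7 -18.1] [84.3 14. ] 17.4
side ribtop 126 [365. 296.] [0.4452 0.138  0.0807] [443.6 137.7] [57.6 13.2] 24.6
```

Both views agree: handle at (0.511, -0.026), top at 0.106; rib at (0.445, 0.134), top at 0.082. The tote's yaw is about 22.5°, and the 173 mm spacing puts the cover at about 0.074. I will grip the rib across tote y and slide it.

```bash
cat >> h.py <<'E'
from scipy.spatial.transform import Rotation as R
def down(yawy):  # tool pointing down, tool y at yawy deg in the world
    a=np.radians(yawy); y=np.array([np.cos(a),np.sin(a),0]); z=np.array([0,0,-1.]); return np.stack([np.cross(y,z),y,z],1)
def go(p,M):
    st=get_state(); C=np.array(st["eef_rot"])
    print("shift",np.round(C.T@(np.array(p)-st["position"])/.2,3),"turn",np.round(R.from_matrix(C.T@M).as_rotvec(degrees=True)/30,3))
E
python3 -c "
from h import *
go([.445,.134,.19],down(112.5)); go([.445,.134,.19],down(112.5-180))"
```

```text
shift [-1.934 -2.211  0.009] turn [-2.000e-03 -1.000e-03 -1.313e+00]
shift [-1.934 -2.211  0.009] turn [-1.000e-03  2.000e-03  4.687e+00]
```

Request:
arm_command([
  [[-0.2, -0.23, 0], [0, 0, -0.16], 0],
  [[-0.4, -0.46, 0], [0, 0, -0.33], 0],
  [[-0.6, -0.69, 0], [0, 0, -0.5], 0],
  [[-0.8, -0.92, 0], [0, 0, -0.66], 0],
  [[-0.8, -0.92, 0], [0, 0, -0.66], 0],
])

```text
time_s: 0.72
position: [0.3038, 0.4443, 0.1917]
eef_rot: [[-0.999, -0.049, -0.0], [-0.049, 0.999, -0.001], [0.0, -0.001, -1.0]]
ft_force: [0.3, 0.7, 0.0]
finger_gap: 0.0913
grasp_force: 0.0
```

```bash
python3 -c "
from h import *
go([.445,.134,.19],down(112.5)); print(get_state()['joint_positions'])"
```

```text
shift [-0.63  -1.584  0.01 ] turn [-0.001 -0.001 -0.657]
[ 5.31570580e+01  7.15104351e+00  1.18075500e+02 -1.36759562e-02
  5.48292911e+01 -3.96259419e+01]
```

Request:
arm_command([
  [[-0.1, -0.25, 0], [0, 0, -0.16], 0],
  [[-0.2, -0.5, 0], [0, 0, -0.33], 0],
  [[-0.3, -0.75, 0], [0, 0, -0.5], 0],
  [[-0.4, -0.98, 0], [0, 0, -0.657], 0],
  [[-0.4, -0.98, 0], [0, 0, -0.657], 0],
])

```text
time_s: 1.35
position: [0.3939, 0.2542, 0.192]
eef_rot: [[-0.924, -0.382, 0.0], [-0.382, 0.924, -0.0], [-0.0, -0.0, -1.0]]
ft_force: [-0.0, 1.0, 0.2]
finger_gap: 0.091
grasp_force: 0.0
```

```bash
python3 -c "
from h import *
go([.445,.134,.061],down(112.5)); print(get_state()['joint_positions'])"
```

```text
shift [-0.006 -0.653  0.655] turn [-0.     0.    -0.001]
[ 2.99874288e+01  2.06957132e-01  1.25506687e+02 -7.28679119e-03
  5.42764314e+01 -8.24720369e+01]
```

Request:
arm_command([
  [[0, -0.25, 0], [0, 0, 0], 0],
  [[-0.005, -0.5, 0], [0, 0, 0], 0],
  [[-0.005, -0.653, 0.1], [0, 0, 0], 0],
  [[-0.005, -0.653, 0.3], [0, 0, 0], 0],
  [[-0.005, -0.653, 0.5], [0, 0, 0], 0],
  [[-0.005, -0.653, 0.6], [0, 0, 0], 0],
  [[-0.005, -0.653, 0.65], [0, 0, 0], 0],
  [[-0.005, -0.653, 0.65], [0, 0, 0], 0.5],
], grip_force=20)

```text
time_s: 2.35
position: [0.4439, 0.1361, 0.0617]
eef_rot: [[-0.923, -0.385, -0.001], [-0.385, 0.923, -0.0], [0.001, 0.0, -1.0]]
ft_force: [-0.0, -0.3, 0.0]
finger_gap: 0.0839
grasp_force: 0.0
```

Request:
arm_command([
  [[0, 0, 0], [0, 0, 0], 1],
  [[0, 0, 0], [0, 0, 0], 1],
  [[0, 0, 0], [0, 0, 0], 1],
  [[0, 0, 0], [0, 0, 0], 1],
  [[0, 0, 0], [0, 0, 0], 1],
  [[0, 0, 0], [0, 0, 0], 1],
], grip_force=20)

```text
time_s: 3.1
position: [0.444, 0.1354, 0.0619]
eef_rot: [[-0.923, -0.385, -0.0], [-0.385, 0.923, -0.0], [0.0, 0.0, -1.0]]
ft_force: [-0.6, -0.1, 0.3]
finger_gap: 0.0239
grasp_force: 0.0
```

Request:
arm_command([
  [[0, 0, 0], [0, 0, 0], 1],
  [[0, 0, 0], [0, 0, 0], 1],
  [[0, 0, 0], [0, 0, 0], 1],
  [[0, 0, 0], [0, 0, 0], 1],
])

```text
time_s: 3.6
position: [0.444, 0.1354, 0.0619]
eef_rot: [[-0.923, -0.385, -0.0], [-0.385, 0.923, -0.0], [0.0, 0.0, -1.0]]
ft_force: [0.8, -0.5, 1.0]
finger_gap: 0.0002
grasp_force: 0.0
```

Request:
arm_command([
  [[0, -0.03, 0], [0, 0, 0], 1],
  [[0, -0.08, 0], [0, 0, 0], 1],
  [[0, -0.13, 0], [0, 0, 0], 1],
  [[0, -0.18, 0], [0, 0, 0], 1],
  [[0, -0.23, 0], [0, 0, 0], 1],
  [[0, -0.27, 0], [0, 0, 0], 1],
  [[0, -0.3, 0], [0, 0, 0], 1],
  [[0, -0.3, 0], [0, 0, 0], 1],
])

```text
time_s: 4.6
position: [0.4672, 0.0797, 0.0619]
eef_rot: [[-0.923, -0.384, -0.0], [-0.384, 0.923, -0.0], [0.0, -0.0, -1.0]]
ft_force: [0.4, 0.9, -0.8]
finger_gap: 0.0004
grasp_force: 0.0
```

The fingers closed fully, so the rib was not gripped. I'll look before doing anything else.

```bash
python3 - <<'E'
from h import *
s=snapshot("side"); t=snapshot("top"); np.savez("/tmp/side1.npz",P=pts(s),f=s["frame"])
a=cv2.resize(s["frame"][190:330,260:440],None,fx=3,fy=3); b=cv2.resize(t["frame"][190:345,190:410],(540,380))
b=cv2.copyMakeBorder(b,0,40,0,0,cv2.BORDER_CONSTANT)
cv2.imwrite("pics/c1.png",cv2.resize(np.hstack([a,b]),(800,311))[:,:,::-1])
E
```

```text
(no output)
```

View pics/c1.png

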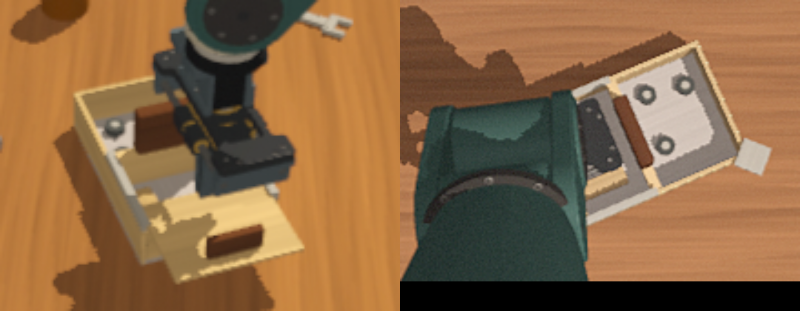

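The cover still sticks out, with its rib at about (235,240) in the left crop, and the closed fingers stand inward of it. I'll measure the rib and the fingers in depth.

```bash
python3 - <<'E'
from h import *
z=np.load("/tmp/side1.npz"); P,f=z["P"],z["f"].astype(int)
m=np.zeros(f.shape[:2],bool); m[285:315,340:395]=1
d=m&(f.max(-1)<125)&(f[...,0]>f[...,2]+15)&(P[...,2]>.06)
q=P[d]; print("rib",len(q),q.mean(0),q[:,2].max(), cv2.minAreaRect((q[q[:,2]>.077][:,:2]*1000).astype(np.float32)))
m[:]=0; m[225:285,320:400]=1
d=m&(abs(f[...,0]-f[...,2])<40)&(f.max(-1)<110)&(P[...,2]>.057)&(P[...,2]<.2)
q=P[d]; print("grip",len(q),q.min(0),q.max(0))
for lo in np.arange(.06,.2,.02):
    r=q[(q[:,2]>=lo)&(q[:,2]<lo+.02)]; print(round(lo,2),len(r),r.min(0).round(3) if len(r) else '',r.max(0).round(3) if len(r) else '')
st=get_state(); print(st["position"],st["ft_force"],st["finger_gap"])
E
```

```text
rib 201 [0.4465034  0.14444744 0.07763703] 0.9644345095835394 ((495.6835632324219, 548.1444702148438), (853.864501953125, 50.777828216552734), 83.0046157836914)
grip 934 [ 0.4010964  -0.02839689  0.05943711] [0.54889693 0.17651442 0.19996739]
0.06 7 [ 0.498 -0.023  0.062] [ 0.506 -0.019  0.08 ]
0.08 38 [ 0.468 -0.021  0.083] [0.549 0.097 0.1  ]
0.1 57 [ 0.469 -0.028  0.1  ] [0.511 0.097 0.12 ]
0.12 37 [0.47  0.075 0.12 ] [0.486 0.1   0.14 ]
0.14 0  
0.16 326 [0.403 0.015 0.164] [0.531 0.173 0.18 ]
0.18 468 [0.401 0.02  0.18 ] [0.529 0.177 0.2  ]
0.2 0  
[0.46699421 0.08006404 0.06191116] [-0.31744717 -1.09301041 -0.17570055] 0.0006939413160435481
```

```bash
python3 - <<'E'
from h import *
z=np.load("/tmp/side1.npz"); P,f=z["P"],z["f"].astype(int)
z0=np.load("/tmp/side0.npz")
for P_,f_ in((z0["P"],z0["f"].astype(int)),(P,f)):
    m=np.zeros(f.shape[:2],bool); m[285:312,345:390]=1
    d=m&(f_.max(-1)<125)&(f_[...,0]>f_[...,2]+15)&(P_[...,2]>.076)&(P_[...,2]<.09)
    q=P_[d]; print(len(q),np.median(q,0),np.mean(np.argwhere(d),0))
s=snapshot("wrist"); save(s,"w1"); print(s["xyz"],np.round(s["orientation"],3).tolist(),s["fx"])
np.savez("/tmp/w1.npz",P=pts(s),f=s["frame"],d=s["depth"])
E
```

```text
122 [0.44533938 0.13843444 0.0807721 ] [296.10655738 365.14754098]
82 [0.44955928 0.14146963 0.08069078] [297.06097561 363.76829268]
[0.38966735 0.0469643  0.25429266] [[-0.383, 0.881, 0.276], [0.924, 0.366, 0.114], [-0.001, 0.299, -0.954]] 413.42437465680393
```

View pics/w1.png

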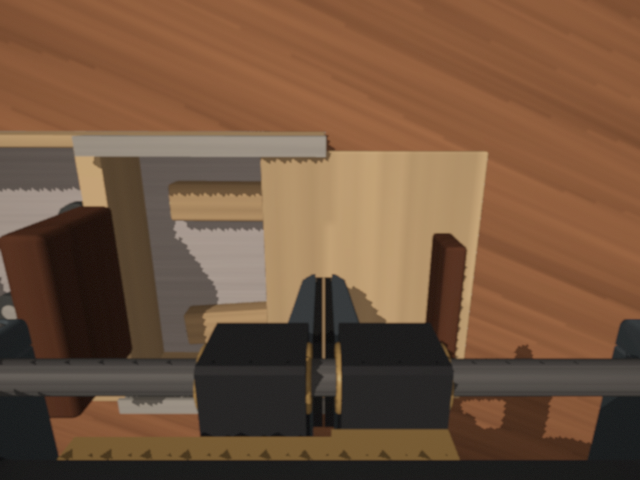

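The closed fingertips at (323,280) stand over the plate, and the rib is at (447,290), further out. I'll measure both from this near view.

```bash
python3 - <<'E'
from h import *
z=np.load("/tmp/w1.npz"); P,f=z["P"],z["f"].astype(int)
for n,u,v in(("tip",318,282),("tip",330,282),("tip",330,300),("ribtop",440,245),("ribtop",440,300),("ribtop",438,330),("ribside",455,270),("plate",380,200),("plate",470,200),("handle top",50,225),("handle top",20,300),("tote rim",200,145),("wedge",220,200)): print(n,P[v,u].round(4),f[v,u])
rot=np.array([[.924,.383,0],[-.383,.924,0],[0,0,1]])
d=(f.max(-1)<130)&(f[...,0]>f[...,2]+25)
m=np.zeros_like(d); m[230:345,420:475]=1
q=(P[d&m]-[.511,-.026,0])@rot.T; print("rib in tote",np.percentile(q,[2,25,50,75,98],axis=0).round(4))
m[:]=0; m[200:320,0:110]=1
q=(P[d&m&(P[...,2]>.1)]-[.511,-.026,0])@rot.T; print("handle top in tote",np.percentile(q,[2,50,98],axis=0).round(4))
print((np.array([.4670,.0800,.062])-[.511,-.026,0])@rot.T)
E
```

```text
tip [0.454  0.0711 0.0904] [26 24 24]
tip [0.4521 0.0759 0.0901] [30 28 27]
tip [0.4524 0.0757 0.1076] [25 23 22]
ribtop [0.4224 0.1189 0.0719] [48 27 16]
ribtop [0.4448 0.1281 0.0799] [60 36 25]
ribtop [0.4584 0.1336 0.0813] [69 40 27]
ribside [0.4288 0.1271 0.0807] [87 52 34]
plate [0.4161 0.0878 0.0554] [186 154 113]
plate [0.3993 0.1283 0.0554] [178 146 106]
handle top [ 0.4726 -0.0397  0.0908] [57 33 22]
handle top [ 0.5001 -0.0366  0.1057] [82 48 31]
tote rim [ 4.24e-01 -2.00e-04  5.97e-02] [154 144 131]
wedge [0.4561 0.0101 0.0199] [172 139 100]
rib in tote [[-0.0285  0.1675  0.0585]
 [-0.0204  0.1679  0.072 ]
 [-0.0082  0.1697  0.0807]
 [ 0.0048  0.1733  0.0816]
 [ 0.018   0.1768  0.0827]]
handle top in tote [[-0.0405 -0.0087  0.1023]
 [-0.0247  0.0002  0.1055]
 [-0.0064  0.0075  0.1069]]
[-5.80000e-05  1.14796e-01  6.20000e-02]
```

Rib at tote y 0.172, unmoved, and the handle fits. But the visible fingertips end near z = 0.085 while the TCP reads 0.062. That would explain passing over the rib (top 0.082). I'll measure the tip's lower edge.

```bash
python3 - <<'E'
from h import *
z=np.load("/tmp/w1.npz"); P,f=z["P"],z["f"].astype(int)
for v in range(268,300,2):
    print(v,[(P[v,u].round(3).tolist(),f[v,u].max()) for u in(312,316,332)])
E
```

```text
268 [([0.461, 0.07, 0.056], np.int64(174)), ([0.461, 0.072, 0.055], np.int64(176)), ([0.457, 0.08, 0.056], np.int64(191))]
270 [([0.463, 0.071, 0.056], np.int64(174)), ([0.462, 0.073, 0.056], np.int64(175)), ([0.459, 0.08, 0.056], np.int64(191))]
272 [([0.464, 0.071, 0.054], np.int64(172)), ([0.463, 0.073, 0.055], np.int64(175)), ([0.459, 0.081, 0.056], np.int64(190))]
274 [([0.454, 0.068, 0.083], np.int64(122)), ([0.464, 0.074, 0.055], np.int64(169)), ([0.45, 0.076, 0.085], np.int64(143))]
276 [([0.454, 0.068, 0.085], np.int64(58)), ([0.465, 0.074, 0.056], np.int64(152)), ([0.451, 0.076, 0.086], np.int64(104))]
278 [([0.454, 0.068, 0.089], np.int64(59)), ([0.455, 0.07, 0.084], np.int64(68)), ([0.451, 0.076, 0.088], np.int64(64))]
280 [([0.454, 0.068, 0.092], np.int64(60)), ([0.455, 0.07, 0.087], np.int64(51)), ([0.45, 0.076, 0.091], np.int64(56))]
282 [([0.454, 0.068, 0.094], np.int64(61)), ([0.455, 0.07, 0.089], np.int64(35)), ([0.45, 0.076, 0.094], np.int64(53))]
284 [([0.454, 0.068, 0.095], np.int64(60)), ([0.455, 0.071, 0.091], np.int64(28)), ([0.451, 0.076, 0.094], np.int64(54))]
286 [([0.454, 0.068, 0.098], np.int64(60)), ([0.454, 0.07, 0.094], np.int64(28)), ([0.452, 0.077, 0.095], np.int64(50))]
288 [([0.454, 0.068, 0.1], np.int64(60)), ([0.455, 0.071, 0.096], np.int64(30)), ([0.453, 0.077, 0.094], np.int64(49))]
290 [([0.454, 0.069, 0.1], np.int64(61)), ([0.454, 0.071, 0.098], np.int64(30)), ([0.453, 0.077, 0.096], np.int64(47))]
292 [([0.454, 0.069, 0.103], np.int64(60)), ([0.39, 0.047, 0.254], np.int64(28)), ([0.454, 0.077, 0.096], np.int64(46))]
294 [([0.454, 0.069, 0.105], np.int64(59)), ([0.455, 0.071, 0.101], np.int64(27)), ([0.452, 0.076, 0.103], np.int64(45))]
296 [([0.454, 0.069, 0.107], np.int64(59)), ([0.454, 0.071, 0.104], np.int64(26)), ([0.452, 0.076, 0.105], np.int64(43))]
298 [([0.454, 0.069, 0.109], np.int64(58)), ([0.455, 0.071, 0.105], np.int64(26)), ([0.452, 0.076, 0.106], np.int64(43))]
```

The tips truly end about 21 mm above the reported TCP (0.083 against 0.062); sideways they agree. I'll allow for that: true tip = reported z + 0.021. Now back over the rib, open, and down to reported z = 0.042.

Request:
arm_command([
  [[0, 0, -0.1], [0, 0, 0], 0],
  [[0, 0.14, -0.1], [0, 0, 0], 0],
  [[0, 0.288, -0.1], [0, 0, 0], 0],
  [[0, 0.288, -0.1], [0, 0, 0], 0],
  [[0, 0.288, -0.1], [0, 0, 0], 0],
  [[0, 0.288, -0.1], [0, 0, 0], 0],
  [[0, 0.288, -0.1], [0, 0, 0], 0],
  [[0, 0.288, -0.1], [0, 0, 0], 0],
])

```text
time_s: 5.75
position: [0.4451, 0.1329, 0.0819]
eef_rot: [[-0.923, -0.384, -0.0], [-0.384, 0.923, -0.0], [0.0, -0.0, -1.0]]
ft_force: [0.5, 1.1, -0.2]
finger_gap: 0.0774
grasp_force: 0.0
```

Request:
arm_command([
  [[0, 0, 0.05], [0, 0, 0], 0.5],
  [[0, 0, 0.1], [0, 0, 0], 0.5],
  [[0, 0, 0.15], [0, 0, 0], 0.5],
  [[0, 0, 0.18], [0, 0, 0], 0.5],
  [[0, 0, 0.19], [0, 0, 0], 0.5],
  [[0, 0, 0.2], [0, 0, 0], 0.5],
  [[0, 0, 0.2], [0, 0, 0], 1],
  [[0, 0, 0.2], [0, 0, 0], 1],
])

```text
time_s: 6.75
position: [0.4451, 0.1332, 0.0421]
eef_rot: [[-0.923, -0.385, 0.0], [-0.385, 0.923, 0.0], [-0.0, -0.0, -1.0]]
ft_force: [-0.7, -0.2, -1.0]
finger_gap: 0.0287
grasp_force: 0.0
```

Request:
arm_command([
  [[0, 0, 0], [0, 0, 0], 1],
  [[0, 0, 0], [0, 0, 0], 1],
  [[0, 0, 0], [0, 0, 0], 1],
  [[0, 0, 0], [0, 0, 0], 1],
  [[0, 0, 0], [0, 0, 0], 1],
], grip_force=20)

```text
time_s: 7.38
position: [0.445, 0.1332, 0.042]
eef_rot: [[-0.923, -0.385, 0.0], [-0.385, 0.923, 0.0], [-0.0, 0.0, -1.0]]
ft_force: [-0.4, 0.5, 4.6]
finger_gap: 0.0101
grasp_force: 20.0
```

The rib is gripped (10 mm gap, 20 N). Now I slide it about 75 mm towards tote -y.

Request:
arm_command([
  [[0, -0.04, 0], [0, 0, 0], 1],
  [[0, -0.09, 0], [0, 0, 0], 1],
  [[0, -0.14, 0], [0, 0, 0], 1],
  [[0, -0.19, 0], [0, 0, 0], 1],
  [[0, -0.24, 0], [0, 0, 0], 1],
  [[0, -0.29, 0], [0, 0, 0], 1],
  [[0, -0.33, 0], [0, 0, 0], 1],
  [[0, -0.345, 0], [0, 0, 0], 1],
])

```text
time_s: 8.38
position: [0.4718, 0.0685, 0.042]
eef_rot: [[-0.923, -0.384, 0.0], [-0.384, 0.923, -0.0], [-0.0, -0.0, -1.0]]
ft_force: [-1.2, 0.9, 6.5]
finger_gap: 0.0098
grasp_force: 20.0
```

Request:
arm_command([
  [[0, -0.01, 0], [0, 0, 0], 1],
  [[0, -0.018, 0], [0, 0, 0], 1],
  [[0, -0.026, 0], [0, 0, 0], 1],
  [[0, -0.03, 0], [0, 0, 0], 1],
  [[0, -0.03, 0], [0, 0, 0], 1],
])

```text
time_s: 9.0
position: [0.474, 0.0635, 0.042]
eef_rot: [[-0.923, -0.384, -0.0], [-0.384, 0.923, 0.0], [-0.0, 0.0, -1.0]]
ft_force: [-2.8, 4.5, 6.6]
finger_gap: 0.0097
grasp_force: 20.0
```

```bash
python3 - <<'E'
from h import *
s=snapshot("wrist"); save(s,"w2"); P=pts(s); f=s["frame"].astype(int); np.savez("/tmp/w2.npz",P=P,f=f)
rot=np.array([[.924,.383,0],[-.383,.924,0],[0,0,1]])
T=(P-[.511,-.026,0])@rot.T
d=(f.max(-1)<130)&(f[...,0]>f[...,2]+25)
for n,k in(("handle",d&(P[...,2]>.1)&(P[...,2]<.11)),):
    q=T[k]; print(n,len(q),np.percentile(q,[2,50,98],axis=0).round(4))
st=get_state(); print((st["position"]-np.array([.511,-.026,0]))@rot.T,st["ft_force"],st["finger_gap"])
E
```

```text
handle 7265 [[-0.0403 -0.0098  0.1026]
 [-0.0163 -0.0007  0.1055]
 [ 0.0393  0.0058  0.1069]]
[1.81451388e-05 9.69215025e-02 4.19980719e-02] [-2.36511298  4.53320092  6.20384459] 0.010129903986793637
```

View pics/w2.png

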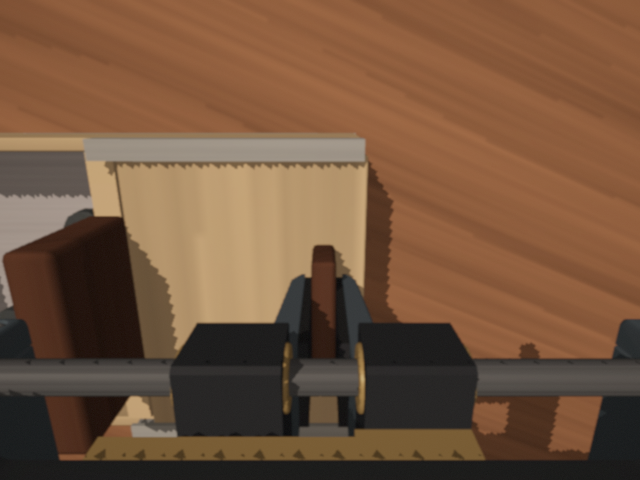

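The cover is shut: the plate is flush with the rail ends at (365,150) and the push force is at about 5 N, so it's on the stop. The handle top is within 1 mm of where it was. Release, rise, and go over the handle.

Request:
arm_command([
  [[0, 0, 0], [0, 0, 0], 0.7],
  [[0, 0, 0], [0, 0, 0], 0.6],
  [[0, 0, 0], [0, 0, 0], 0.5],
  [[0, 0, -0.08], [0, 0, 0], 0],
  [[0, 0, -0.2], [0, 0, 0], 0],
  [[0, 0, -0.35], [0, 0, 0], 0],
  [[0, 0, -0.42], [0, 0, 0], 0],
  [[0, 0, -0.42], [0, 0, 0], 0],
])

```text
time_s: 10.05
position: [0.4744, 0.064, 0.1269]
eef_rot: [[-0.923, -0.385, 0.002], [-0.385, 0.923, 0.0], [-0.002, -0.001, -1.0]]
ft_force: [-0.4, 0.3, -0.5]
finger_gap: 0.0872
grasp_force: 0.0
```

Request:
arm_command([
  [[0, -0.12, 0], [0, 0, 0], 0],
  [[0, -0.3, 0], [0, 0, 0], 0],
  [[0, -0.45, 0], [0, 0, 0], 0],
  [[0, -0.49, 0], [0, 0, 0], 0],
  [[0, -0.49, 0], [0, 0, 0], 0],
])

```text
time_s: 10.68
position: [0.5109, -0.0264, 0.1252]
eef_rot: [[-0.923, -0.384, -0.001], [-0.384, 0.923, 0.0], [0.001, 0.001, -1.0]]
ft_force: [0.2, -0.1, 0.1]
finger_gap: 0.0909
grasp_force: 0.0
```

```bash
python3 - <<'E'
from h import *
s=snapshot("wrist"); save(s,"w3"); P=pts(s); f=s["frame"].astype(int); st=get_state()
C=np.array(st["eef_rot"])
T=(P-np.array([*st["position"][:2],0]))@C*[1,1,-1]
d=(f.max(-1)<130)&(f[...,0]>f[...,2]+25)
for n,lo,hi in(("handle",.102,.11),("rib",.079,.085)):
    k=(d&(P[...,2]>lo)&(P[...,2]<hi)).astype(np.uint8); c,l,ss,ce=cv2.connectedComponentsWithStats(k)
    for i in range(1,c):
        if ss[i,4]>150: print(n,ss[i,4],ce[i].round(),np.percentile(T[l==i],[2,50,98],axis=0).round(4).tolist())
print(st["position"],st["finger_gap"],st["joint_positions"])
E
```

```text
handle 4497 [320. 271.] [[-0.04, -0.0116, 0.1029], [0.0025, -0.0031, 0.1055], [0.039, 0.0056, 0.1069]]
rib 1459 [482. 259.] [[-0.0292, 0.0908, 0.0794], [0.0003, 0.0949, 0.0814], [0.0271, 0.0997, 0.0828]]
[ 0.51080315 -0.02600705  0.12530822] 0.0908865394638677 [-5.52928874e+00  1.04172088e+01  1.22806999e+02  8.69278799e-03
  4.68460990e+01 -1.18146419e+02]
```

View pics/w3.png

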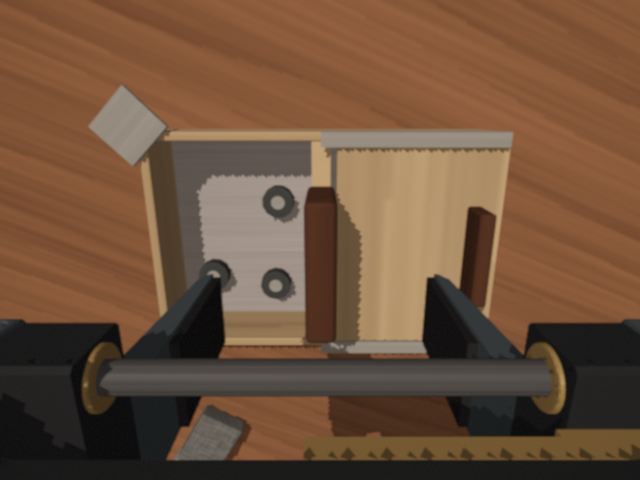

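The wrist view shows the tote with discs at (278,202), (214,272) and (277,283), the lip at (128,125) and the handle at (320,271). The handle-to-rib distance is 98 mm, so the cover is shut. The handle is 3 mm off centre, so I correct that, descend and grip at 60 N.

Request:
arm_command([
  [[0, -0.015, 0], [0, 0, 0], 0],
  [[0, -0.015, 0.12], [0, 0, 0], 0],
  [[0, -0.015, 0.25], [0, 0, 0], 0],
  [[0, -0.015, 0.35], [0, 0, 0], 0],
  [[0, -0.015, 0.4], [0, 0, 0], 0],
  [[0, -0.015, 0.41], [0, 0, 0], 0],
  [[0, -0.015, 0.41], [0, 0, 0], 0],
  [[0, -0.015, 0.41], [0, 0, 0], 0.6],
], grip_force=60)

```text
time_s: 11.72
position: [0.5131, -0.0293, 0.0446]
eef_rot: [[-0.923, -0.385, 0.001], [-0.385, 0.923, -0.0], [-0.001, -0.001, -1.0]]
ft_force: [0.4, 0.5, -0.2]
finger_gap: 0.0843
grasp_force: 0.0
```

Request:
arm_command([
  [[0, 0, 0], [0, 0, 0], 0.7],
  [[0, 0, 0], [0, 0, 0], 0.75],
  [[0, 0, 0], [0, 0, 0], 0.8],
  [[0, 0, 0], [0, 0, 0], 1],
  [[0, 0, 0], [0, 0, 0], 1],
  [[0, 0, 0], [0, 0, 0], 1],
  [[0, 0, 0], [0, 0, 0], 1],
  [[0, 0, 0], [0, 0, 0], 1],
], grip_force=60)

```text
time_s: 12.72
position: [0.5125, -0.0291, 0.0439]
eef_rot: [[-0.923, -0.385, -0.0], [-0.385, 0.923, 0.0], [0.0, 0.0, -1.0]]
ft_force: [-2.3, 2.2, 0.6]
finger_gap: 0.0176
grasp_force: 60.0
```

Gripped: 17.6 mm gap at 60 N. Lift 160 mm gently.

Request:
arm_command([
  [[0, 0, -0.03], [0, 0, 0], 1],
  [[0, 0, -0.1], [0, 0, 0], 1],
  [[0, 0, -0.22], [0, 0, 0], 1],
  [[0, 0, -0.36], [0, 0, 0], 1],
  [[0, 0, -0.5], [0, 0, 0], 1],
  [[0, 0, -0.64], [0, 0, 0], 1],
  [[0, 0, -0.75], [0, 0, 0], 1],
  [[0, 0, -0.8], [0, 0, 0], 1],
])

```text
time_s: 13.72
position: [0.5129, -0.0293, 0.2057]
eef_rot: [[-0.923, -0.385, 0.002], [-0.385, 0.923, -0.0], [-0.002, -0.001, -1.0]]
ft_force: [-0.2, 0.4, -5.9]
finger_gap: 0.0177
grasp_force: 60.0
```

Request:
arm_command([
  [[0, 0, 0], [-0.04, -0.04, 0], 1],
  [[0, 0, 0], [-0.1, -0.1, 0], 1],
  [[0, 0, 0], [-0.17, -0.17, 0], 1],
  [[0, 0, 0], [-0.24, -0.24, 0], 1],
  [[0, 0, 0], [-0.3, -0.3, 0], 1],
  [[0, 0, 0], [-0.36, -0.36, 0], 1],
  [[0, 0, 0], [-0.4, -0.4, 0], 1],
  [[0, 0, 0], [-0.42, -0.42, 0], 1],
])

```text
time_s: 14.72
position: [0.512, -0.0296, 0.203]
eef_rot: [[-0.911, -0.397, 0.116], [-0.352, 0.892, 0.284], [-0.216, 0.218, -0.952]]
ft_force: [0.2, -0.6, -5.7]
finger_gap: 0.0178
grasp_force: 60.0
```

```bash
python3 - <<'E'
from h import *
st=get_state(); print(st["position"],st["joint_positions"],st["finger_gap"],st["grasp_force"],st["ft_force"])
s=snapshot("wrist"); t=snapshot("side")
cv2.imwrite("pics/c4.png",np.hstack([cv2.resize(s["frame"],(400,300)),cv2.resize(t["frame"],(400,300))])[:,:,::-1])
E
```

```text
[ 0.51199199 -0.02955363  0.20296277] [ -15.9130803     2.7615957   123.25044136   22.12132264   54.06715372
 -141.58161134] 0.017776635832543408 59.99827980995178 [ 0.19516537 -0.60139346 -5.67440603]
```

View pics/c4.png

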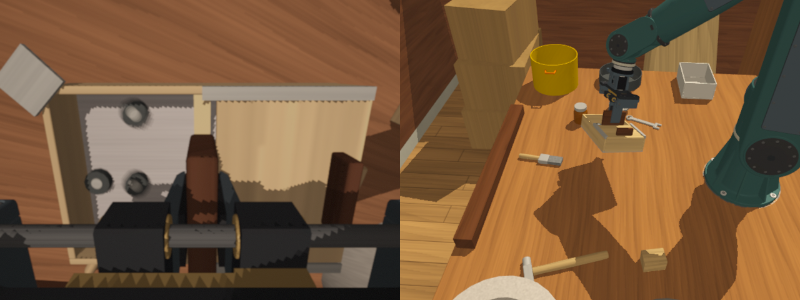

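At 0.31 rad tilt the tote is held clear of the bench, and the discs at (135,113), (98,181) and (137,183) have only started to move. I'll tilt on to about 0.5 rad and wait.

Request:
arm_command([
  [[0, 0, 0], [-0.04, -0.04, 0], 1],
  [[0, 0, 0], [-0.1, -0.1, 0], 1],
  [[0, 0, 0], [-0.16, -0.16, 0], 1],
  [[0, 0, 0], [-0.21, -0.21, 0], 1],
  [[0, 0, 0], [-0.24, -0.24, 0], 1],
  [[0, 0, 0], [-0.25, -0.25, 0], 1],
  [[0, 0, 0], [-0.25, -0.25, 0], 1],
  [[0, 0, 0], [-0.25, -0.25, 0], 1],
])

```text
time_s: 15.82
position: [0.5127, -0.0292, 0.204]
eef_rot: [[-0.891, -0.417, 0.181], [-0.306, 0.844, 0.44], [-0.336, 0.336, -0.88]]
ft_force: [0.9, 0.3, -6.2]
finger_gap: 0.0172
grasp_force: 60.0
```

Request:
arm_command([
  [[0, 0, 0], [0, 0, 0], 1],
  [[0, 0, 0], [0, 0, 0], 1],
  [[0, 0, 0], [0, 0, 0], 1],
  [[0, 0, 0], [0, 0, 0], 1],
  [[0, 0, 0], [0, 0, 0], 1],
  [[0, 0, 0], [0, 0, 0], 1],
  [[0, 0, 0], [0, 0, 0], 1],
  [[0, 0, 0], [0, 0, 0], 1],
])

```text
time_s: 16.82
position: [0.5126, -0.0293, 0.2039]
eef_rot: [[-0.891, -0.417, 0.181], [-0.306, 0.844, 0.44], [-0.337, 0.337, -0.879]]
ft_force: [0.4, 0.4, -5.6]
finger_gap: 0.0177
grasp_force: 60.0
```

Request:
arm_command([
  [[0, 0, 0], [0, 0, 0], 1],
  [[0, 0, 0], [0, 0, 0], 1],
  [[0, 0, 0], [0, 0, 0], 1],
  [[0, 0, 0], [0, 0, 0], 1],
  [[0, 0, 0], [0, 0, 0], 1],
  [[0, 0, 0], [0, 0, 0], 1],
  [[0, 0, 0], [0, 0, 0], 1],
  [[0, 0, 0], [0, 0, 0], 1],
])

```text
time_s: 17.82
position: [0.5127, -0.0293, 0.2039]
eef_rot: [[-0.891, -0.417, 0.181], [-0.306, 0.844, 0.44], [-0.337, 0.337, -0.879]]
ft_force: [-0.2, 0.2, -6.3]
finger_gap: 0.0178
grasp_force: 60.0
```

```bash
python3 - <<'E'
from h import *
st=get_state(); print(st["position"],st["joint_positions"],np.round(st["eef_rot"],3).tolist(),st["finger_gap"],st["ft_force"])
s=snapshot("wrist"); save(s,"w5"); np.savez("/tmp/w5.npz",P=pts(s),f=s["frame"])
E
```

```text
[ 0.51266849 -0.02927436  0.20393803] [ -21.6219457     3.98962335  124.45695499   34.79947001   56.51204807
 -155.11740314] [[-0.891, -0.417, 0.181], [-0.306, 0.844, 0.44], [-0.337, 0.337, -0.879]] 0.01783485095966379 [-0.1762153   0.1881687  -6.25526559]
```

View pics/w5.png

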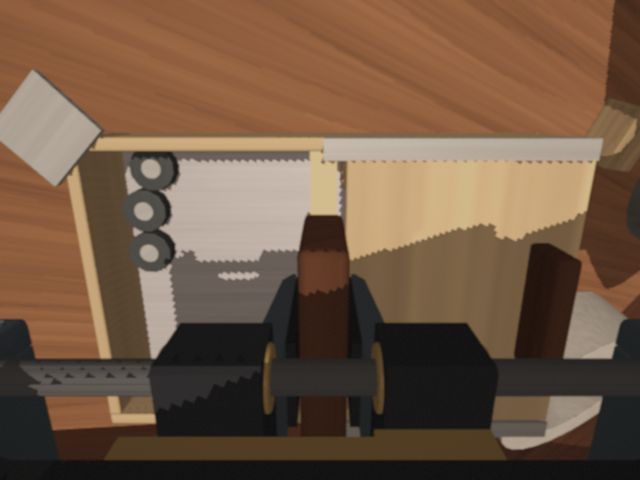

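The discs are in a row along the lip-side wall at (153,170), (146,211) and (151,250), with the first in the corner. I'll measure their distances to the lip corner in the tote frame, with the rib as a check.

```bash
python3 - <<'E'
from h import *
z=np.load("/tmp/w5.npz"); P,f=z["P"],z["f"].astype(int); st=get_state(); C=np.array(st["eef_rot"])
T=(P-st["position"])@C*[-1,1,-1]+[0,0,.0439]
for n,u,v in(("handle top",322,260),("cover top .056",450,190),("rib top",553,255),("floor .006",240,200),("rim .05",200,143),("-y rim",90,260)): print(n,np.median(T[v-2:v+3,u-2:u+3].reshape(-1,3),0).round(4))
k=((T[...,2]>.0125)&(T[...,2]<.02)&(T[...,1]<-.03)&(T[...,1]>-.109)&(T[...,0]>-.071)&(T[...,0]<.02)).astype(np.uint8)
k[:, :100]=0
for n,u,v in(("d",153,170),("d",146,211),("d",151,250)):
    q=T[v-22:v+23,u-24:u+25].reshape(-1,3); q=q[(q[:,2]>.0125)&(q[:,2]<.019)]
    hub=T[v,u]
    c=q.mean(0); print(n,len(q),"mean",c.round(4),"hub",hub.round(4),"dist",round(float(np.hypot(hub[0]+.07,hub[1]+.11)),4))
lip=C@((np.array([-.07,-.11,.006])-[0,0,.0439])*[-1,1,-1])+st["position"]; print("lip corner world",lip)
E
```

```text
handle top [-0.0376 -0.0015  0.1054]
cover top .056 [-0.0522  0.0545  0.0556]
rib top [-0.0283  0.0941  0.0743]
floor .006 [-0.0378 -0.0482  0.0058]
rim .05 [-0.0721 -0.0553  0.0498]
-y rim [-0.0176 -0.1127  0.0501]
d 1581 mean [-0.0559 -0.0919  0.0158] hub [-0.056  -0.091   0.0166] dist 0.0236
d 1666 mean [-0.0337 -0.0992  0.0157] hub [-0.034  -0.0974  0.0171] dist 0.0382
d 1586 mean [-0.0107 -0.0996  0.0158] hub [-0.0114 -0.0978  0.0163] dist 0.0598
lip corner world [ 0.50304528 -0.12686329  0.11002188]
```

The check points fit (floor 0.006, rim 0.050, cover 0.056). The discs are 24, 38 and 60 mm from the corner, the cover is shut, the lip corner is about 0.11 m up and the tilt is 0.5 rad. Handing in.

```bash
python3 -c "
from workcell import *
print(hand_in())"
```

```text
the job is handed in; nothing more can be done
None
```

I handed in the job with the cover shut and the tote held still at about 0.5 rad, its lip corner about 0.11 m above the bench and the three discs 24, 38 and 60 mm from that corner (limit 68 mm); the hand-in call returned no verdict.

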